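# Find the wide-bore block and load the heater

### The job

The washed aluminium heater blocks are draining with their bores down and look alike from above. Turn them over until you find the one with the four wide bores for the 15 ml tubes, and set it, bores up and fully down, in the square seat of the block heater; the other blocks stay on the bench. Do not drop or throw the blocks, and leave the tube rack, timer, bottle and notebook where they are.

Things in the scene. Friction and masses are not known exactly. Their poses are not given: they have to be found in the camera images.
- block_1: one of three look-alike aluminium heater blocks, 62 x 62 mm square, 46 mm high, about 0.36 kg, plain on five faces. Origin: centre of its bored face; z points from there into the block (its middle is 23 mm, its plain top 46 mm along +z), x and y parallel to the sides. At the start it stands bored face down (z up); turned over, z points down
- block_2: second look-alike block: same size, weight, origin and axes as block_1, also bored face down at the start. The blocks stand in a row on a thin dark rubber mat, flush with the bench; which block stands where changes. Overhead, a wall shelf hangs over the back of the bench: its front edge is 0.73 m ahead of the robot, its underside 0.43 m up
- block_3: third look-alike block: same size, weight, origin and axes as block_1, also bored face down at the start. One of the three has four wide bores (18 mm across, two by two, 29 mm apart), the other two have nine narrow ones (11 mm across, three by three, 18.5 mm apart), all 38 mm deep; only the bored face shows which is which
- heater: block heater: a fixed white bench appliance, 185 mm from front to back and 134 mm wide, case top 49 mm high, with a sloping control panel at its front (its -x side, towards the robot); origin at its underside, 15 mm in front of the seat's centre, z up
- heater_seat (a point): centre of the floor of the heater's seat, 50 mm above the bench: a square recess 69 x 69 mm and 12 mm deep in a raised aluminium collar (113 x 113 mm outside, top 62 mm above the bench, inner edge bevelled 4 mm). x and y parallel to the sides of the square, z up. A block fits bores up in any of its four quarter-turn positions and stands 34 mm out of the collar
- tube_rack: loose blue lattice rack, 136 x 73 x 50 mm, with four capped 15 ml tubes fixed in it, 122 mm high in all; origin at the centre of its underside, its long side along its y; left of the heater, to be left alone
- timer: loose small white bench timer, 50 x 58 x 62 mm, origin at the centre of its underside; stands behind the blocks, to be left alone
- bottle: loose white reagent bottle with an orange cap, 68 mm across and 135 mm high, origin at the centre of its underside; right of the blocks, to be left alone
- notebook: loose closed notebook lying flat, 107 x 150 x 12 mm, origin at the centre of its underside; behind the blocks, to be left alone
Not all that is in view belongs to the job. What is shaped like the block_3 but brown is not meant.

How it is judged:
At the end, for the whole second after the job is handed in: The wide-bore block (block_2) stands bores up in the seat: bored face 42 to 50 mm above the seat floor (46 when home), within 7 mm of the seat's centre and 5 degrees of level; the two other blocks are on the bench, any way up; all three at rest (horizontal distance between block_2 and heater_seat below 0.007 m and z of block_2 in the frame of heater_seat between 0.042 and 0.05 m and angle between block_2's own z axis and vertical above 3.05 rad and height (world z) of block_1 between -0.01 and 0.07 m and height (world z) of block_3 between -0.01 and 0.07 m and horizontal distance between each of block_1, block_3 and heater_seat above 0.07 m and linear speed of each of block_1, block_2, block_3 below 0.02 m/s); the robot touches nothing.
It fails at once if a block is dropped or thrown (moves faster than 1 m/s close to the bench or the heater) ((linear speed of block_1 above 1 m/s and height (world z) of block_1 below 0.12 m) or (linear speed of block_2 above 1 m/s and height (world z) of block_2 below 0.12 m) or (linear speed of block_3 above 1 m/s and height (world z) of block_3 below 0.12 m)).
It fails at once if the tube rack is moved by more than 3 cm or tipped over (distance of tube_rack from where it was at the start of the episode above 0.03 m or angle between tube_rack's own z axis and vertical above 0.3 rad).
It fails at once if the timer is moved by more than 3 cm or tipped over (distance of timer from where it was at the start of the episode above 0.03 m or angle between timer's own z axis and vertical above 0.3 rad).
It fails at once if the bottle is moved by more than 3 cm or tipped over (distance of bottle from where it was at the start of the episode above 0.03 m or angle between bottle's own z axis and vertical above 0.3 rad).
It fails at once if the notebook is moved by more than 3 cm or tipped over (distance of notebook from where it was at the start of the episode above 0.03 m or angle between notebook's own z axis and vertical above 0.3 rad).
It also fails if it takes over 72 s, if anything falls off the work surface, if the arm or the gripper's body presses on something with over 40 N, if the wrist force passes 120 N, or if a joint passes its speed limit or range.

### The arm

A 6-joint arm with a two-finger parallel gripper is mounted at the origin on a cart in front of the work surface, level with it; the furniture and walls round the work are solid. World frame = base frame: x ahead of the robot, y to its left, z up, the work surface at z = 0. Lengths are in m, angles in rad, forces in N, time in s.
With the tool pointing down it reaches from about 0.4 to 0.825 m from the base axis. Payload 7 kg.
Tool frame: the origin (TCP) lies at the very end of the fingers, on their centre line; the grasp point (between the pads) lies grip_point_offset behind it (grip_point_offset is the distance from the TCP to the grasp point, in m); z points along the fingers, y is the line along which they close (so a half turn about z gives the same grasp; the last joint's range is limited). The gripper opens to 88 mm and grips with 3 to 60 N. Pads are 19 mm wide; open, the fingers measure 130 mm over their backs; the gripper's body (78 mm by 193 mm) begins 47 mm behind the grasp point.
Start: joints at [-1.01, 0.359, 0.012, 0, -1.224, -0.288], TCP at [0.182, -0.65, 0.227] pointing down, gripper open.
Joint ranges: [-3.07, 3.07], [-1.43, 2.12], [-1.02, 1.25], [-3.03, 1.67], [-3.05, -0], [-3.03, 3.03]. Speed limits (rad/s): [2.39, 2.39, 3.01, 3.14, 3.14, 3.14].

### API

Orientations are given as a 3x3 rotation matrix whose columns are the frame's x, y, z axes.
In Python, from workcell import goto, line_to, movej, open_jaws, clamp, wait, ik, get_state, capture, PlanningError, sign_off, grip_point_offset gives the robot as it stands. Calls block until the motion is done:
- goto(position, orientation): joint-space move of the TCP to a pose.
- line_to(position, feed=0.15, ori=None, until_force=None): straight line of the TCP; ori=None keeps the orientation; feed is the mean speed in m/s. With until_force (N) it stops when the force on the tool has changed by that much, and returns True; else False.
- movej(angles): joint-space move.
- open_jaws() and clamp(squeeze=None): open the fingers fully, or close them until they stop; squeeze is the grip in N (None keeps the last).
- wait(seconds).
- ik(position, orientation): joint angles nearest the present ones, or None.
- get_state(): the state.
- capture(name): name is "side" or "top"; returns a dict with "image" (384x512x3 uint8, red, green, blue), "range_z" (384x512 float32, m along the optical axis (not along the pixel's ray), 0 where there is no reading), "K" (3x3 intrinsics, pixels), "T" (4x4, takes a point from camera to world coordinates). Camera axes: x right, y down, z forward; pixel columns grow to the right and rows downward; lengths in m; the calibration is good to about 2 mm. A picture is of the moment at which its call begins.
A pose or a line that the arm cannot do raises PlanningError and nothing moves.
- sign_off(): hands the job in; it is judged then, once.
The state is a dict: "t": time; "joint_positions": joint angles; "joint_velocities": joint speeds; "joint_torque": joint torques, N m; "tool_pos": TCP position; "tool_rot": TCP orientation; "force": force on the tool from outside, world axes, zero at the start; "ft_torque": the same for the moment, N m; "width": opening from 0.0 (shut) to 1.0 (fully open); "finger_force": force on a finger pad.
Only numpy, scipy, OpenCV 4.12 (cv2) and the standard library are available. Lean on these libraries where they do the work, as an engineer would, in place of code of your own. Each camera call takes 0.05 s, during which the arm holds its last target. There are 200 camera calls.

## Working session

There is one attempt and no reset: what is moved stays moved. The work goes in short steps, each a Python script; the robot and the scene stay as the last script left them, time stands still between calls to the robot, and variables do not carry over. Pictures are saved under pics/ and viewed, at most 10 in all, crops included, and the job is handed in when it is done.

```bash
ls; mkdir -p pics; python3 - <<'E'
from workcell import *
import cv2, numpy as np, pickle
s=get_state();print(s['t'],s['tool_pos'],s['width'],grip_point_offset)
ims=[]
for n in("top","side"):
    c=capture(n);pickle.dump(c,open(f'{n}0.pkl','wb'));cv2.imwrite(f'pics/{n}0.png',c['image'][:,:,::-1]);print(n,c['K'].tolist(),np.round(c['T'],3).tolist())
E
```

```text
pics
0.0 [ 0.18168327 -0.64958273  0.22562931] 1.0036038141860866 0.0188
top [[373.8404374982928, 0.0, 252.72601859397818], [0.0, 373.8404374982928, 185.91730127950592], [0.0, 0.0, 1.0]] [[0.022, -0.988, 0.15, 0.289], [-1.0, -0.023, -0.002, -0.042], [0.005, -0.15, -0.989, 1.623], [0.0, 0.0, 0.0, 1.0]]
side [[413.2682302316042, 0.0, 256.9795666018017], [0.0, 413.2682302316042, 190.5020830766954], [0.0, 0.0, 1.0]] [[0.922, -0.168, 0.348, 0.02], [-0.386, -0.438, 0.812, -1.295], [0.016, -0.883, -0.469, 0.809], [0.0, 0.0, 0.0, 1.0]]
```

View pics/top0.png

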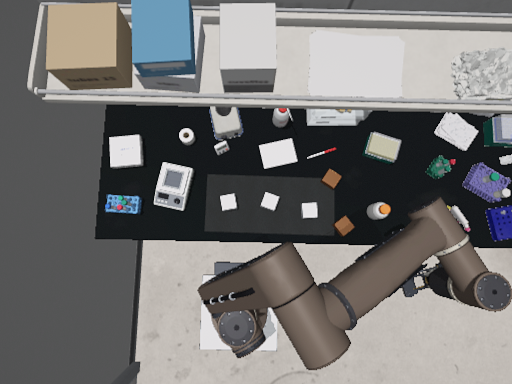

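View pics/side0.png

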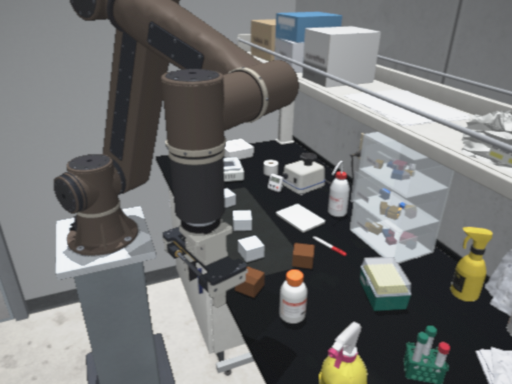

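```bash
cat > h.py <<'E'
from workcell import *
import cv2, numpy as np
def cloud(c):
    h,w=c['range_z'].shape;u,v=np.meshgrid(np.arange(w),np.arange(h));z=c['range_z']
    K,T=c['K'],c['T']
    p=np.stack([(u-K[0,2])/K[0,0]*z,(v-K[1,2])/K[1,1]*z,z],-1)
    return p@T[:3,:3].T+T[:3,3]
def ray(c,uv,h):
    "pixels -> points on plane z=h"
    uv=np.atleast_2d(uv).astype(float);d=np.c_[uv,np.ones(len(uv))]@np.linalg.inv(c['K']).T@c['T'][:3,:3].T
    o=c['T'][:3,3];return o+d*((h-o[2])/d[:,2:])
def tri(c1,p1,c2,p2):
    P=[c['K']@np.linalg.inv(c['T'])[:3] for c in(c1,c2)]
    X=cv2.triangulatePoints(P[0],P[1],np.float64(p1).reshape(2,1),np.float64(p2).reshape(2,1)).ravel();return X[:3]/X[3]
def blobs(mask,amin):
    cs,_=cv2.findContours(mask.astype(np.uint8),cv2.RETR_EXTERNAL,cv2.CHAIN_APPROX_NONE)
    return [c for c in cs if cv2.contourArea(c)>=amin]
E
python3 - <<'E'
from h import *
import pickle
t=pickle.load(open('top0.pkl','rb'));s=pickle.load(open('side0.pkl','rb'))
W=cloud(t);im=t['image'];hsv=cv2.cvtColor(im,cv2.COLOR_RGB2HSV)
print('bench z',np.median(W[180:230,232:262,2][im[180:230,232:262].max(-1)<60]))
m=(im.min(-1)>120)&(W[...,2]>0.01); m[:,:100]=0; m[:105]=0;m[240:]=0
for c in blobs(m,60):
    (u,v),sz,a=cv2.minAreaRect(c);k=np.zeros(m.shape,np.uint8);cv2.drawContours(k,[c],-1,1,-1)
    h=np.percentile(W[...,2][k>0],[10,50,90])
    r=cv2.minAreaRect(ray(t,c[:,0],h[1])[:,:2].astype(np.float32))
    print(np.round([u,v],1),np.round(h,3),np.round(np.r_[r[0],r[1]],3),r[2])
for n,c,x0,y0,x1,y1,f in(('top',t,100,100,400,240,2.6),('side',s,190,150,330,310,3.6)):
    cv2.imwrite(f'pics/{n}1.png',cv2.resize(c['image'][y0:y1,x0:x1,::-1],None,fx=f,fy=f,interpolation=cv2.INTER_CUBIC))
E
```

```text
bench z 0.0016715674173402029
[459.6 216.8] [0.196 0.206 0.213] [ 0.403 -0.832  0.096  0.028] 33.600738525390625
[378.5 209.5] [0.068 0.097 0.106] [ 0.434 -0.561  0.062  0.069] 1.3180490732192993
[309.  209.5] [0.042 0.047 0.051] [ 0.432 -0.285  0.064  0.06 ] 1.3061439990997314
[227.8 201.5] [0.041 0.046 0.051] [0.458 0.059 0.064 0.062] 11.418042182922363
[269.2 200.7] [0.041 0.046 0.052] [ 0.466 -0.116  0.061  0.065] 70.65621948242188
[172.4 185.5] [0.034 0.051 0.064] [0.522 0.296 0.137 0.186] 79.96417236328125
[221.2 146.9] [0.023 0.051 0.064] [0.694 0.095 0.044 0.056] 28.75994110107422
[277.8 152.5] [0.008 0.012 0.017] [ 0.684 -0.152  0.106  0.153] 14.086885452270508
[124.8 150.3] [0.045 0.051 0.055] [0.668 0.509 0.137 0.134] 6.770440101623535
[382.6 146.4] [0.07  0.084 0.089] [ 0.704 -0.591  0.132  0.105] 72.24169158935547
[185.7 134.9] [0.033 0.048 0.054] [0.745 0.251 0.062 0.06 ] 28.93185043334961
[503.5 126.5] [0.113 0.12  0.125] [ 0.795 -1.087  0.063  0.11 ] 85.36528778076172
[456.7 129.9] [0.017 0.03  0.038] [ 0.8   -0.939  0.154  0.132] 54.936641693115234
[335.  116.5] [0.031 0.151 0.224] [ 0.803 -0.375  0.23   0.072] 89.22108459472656
[282. 114.] [0.099 0.123 0.149] [ 0.823 -0.16   0.052  0.075] 1.3961102962493896
[225.  117.4] [0.09  0.097 0.102] [0.811 0.08  0.126 0.11 ] 13.822840690612793
[393.5 107.5] [0.462 0.468 0.471] [ 0.731 -0.494  0.017  0.762] 1.3981022834777832
```

View pics/top1.png

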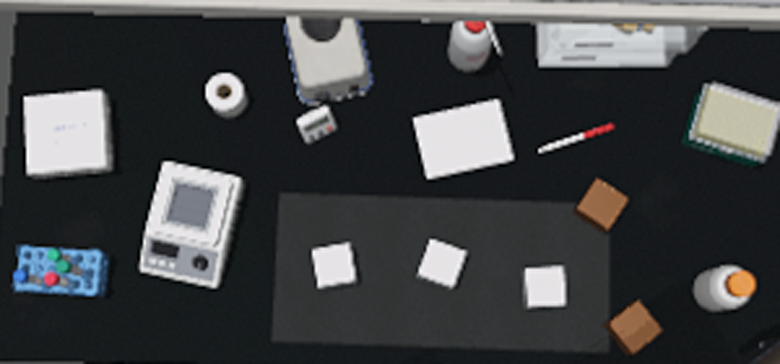

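View pics/side1.png

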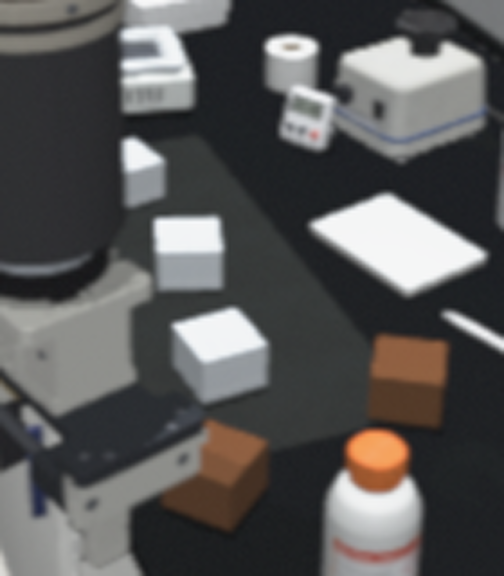

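Candidates shaped like the blocks, in top-view pixels: white at (228,202), (269,201) and (309,210), and brown at (331,179) and (344,226). The white ones on the mat fit the aluminium description. The brown ones are decoys, and both enlarged crops confirm it. The heater is at (172,186), with its grey seat at about (173,178).

```bash
python3 - <<'E'
from h import *
import pickle
t=pickle.load(open('top0.pkl','rb'));s=pickle.load(open('side0.pkl','rb'))
W=cloud(t);im=t['image'];hsv=cv2.cvtColor(im,cv2.COLOR_RGB2HSV);g=im.min(-1)
def fit(mask,h,ox=0,oy=0,f=1):
    # centroid + orientation from contour at upsampled res
    c=max(blobs(mask,10),key=cv2.contourArea)[:,0]
    uv=(c+.5)/f-.5+[ox,oy];P=ray(t,uv,h)[:,:2].astype(np.float32)
    r=cv2.minAreaRect(P*1000);return np.round(r[0],1),np.round(r[1],1),round(r[2],1)
f=8
def up(x0,y0,x1,y1,a): return cv2.resize(a[y0:y1,x0:x1],None,fx=f,fy=f,interpolation=cv2.INTER_CUBIC)
for u,v in((228,202),(269,201),(309,210)):
    U=up(u-14,v-14,u+14,v+14,g); print([int(x) for x in g[v,u-10:u+11]],[int(x) for x in g[v-10:v+11,u]])
    for th in(130,): print(fit(U>th,.046,u-14,v-14,f))
br=(hsv[...,0]>5)&(hsv[...,0]<20)&(hsv[...,1]>110)&(hsv[...,2]>70);br[:160]=0;br[240:]=0;br[:,:300]=0;br[:,362:]=0
for c in blobs(br,40):print('brown',np.round(ray(t,c[:,0].mean(0),.046),3))
# seat
print(g[160:215,172].tolist());print(g[179,150:200].tolist())
U=up(155,163,190,196,g);print('seat',[fit((U<th)&(U>60),.056,155,163,f) for th in(170,185,200)])
U=up(148,155,200,215,g);print('case',fit(U>100,.05,148,155,f))
# side
gs=s['image'].min(-1);sm=np.zeros(gs.shape,bool);sm[185:265,220:270]=1
for th in (205,215,225):
  for c in blobs((gs>th)&sm,40): m=cv2.moments(c);p=(m['m10']/m['m00'],m['m01']/m['m00']);print(th,np.round(p,1),[np.round(tri(t,q,s,p),3).tolist() for q in((269.8,200.3),(309.5,209.8))])
E
```

```text
[50, 47, 45, 224, 231, 227, 227, 227, 227, 227, 227, 227, 227, 227, 227, 227, 232, 198, 101, 25, 50] [48, 39, 202, 231, 228, 227, 227, 227, 227, 227, 227, 227, 227, 227, 227, 229, 224, 172, 54, 40, 51]
(array([458.4,  58.6]), array([66.4, 65.3]), 11.5)
[53, 46, 50, 210, 229, 228, 227, 227, 227, 227, 227, 227, 227, 227, 227, 227, 228, 233, 171, 63, 35] [48, 41, 207, 233, 228, 227, 227, 227, 227, 227, 227, 227, 227, 227, 227, 228, 232, 190, 79, 48, 49]
(array([ 465.5, -117.3]), array([65.1, 66.6]), 70.9)
[49, 42, 100, 170, 224, 228, 227, 227, 226, 227, 227, 226, 227, 227, 227, 227, 228, 236, 145, 37, 49] [51, 44, 99, 209, 231, 227, 227, 227, 227, 227, 227, 227, 227, 227, 227, 228, 233, 186, 33, 41, 51]
(array([ 431.2, -286. ]), array([66. , 66.9]), 4.1)
brown [[ 0.369 -0.431  0.046]]
brown [[ 0.571 -0.381  0.046]]
[21, 19, 15, 70, 205, 230, 228, 227, 229, 206, 169, 140, 117, 121, 122, 123, 121, 122, 122, 121, 121, 121, 123, 122, 120, 118, 151, 175, 215, 229, 228, 225, 215, 211, 184, 150, 152, 153, 153, 154, 155, 155, 154, 152, 151, 148, 197, 217, 161, 11, 19, 23, 22, 23, 20]
[20, 22, 23, 21, 24, 21, 18, 4, 214, 227, 228, 227, 229, 200, 193, 131, 115, 121, 121, 120, 121, 122, 121, 122, 121, 122, 122, 121, 121, 120, 114, 178, 196, 224, 228, 230, 213, 161, 223, 215, 139, 70, 30, 13, 13, 19, 22, 22, 23, 21]
seat [(array([549.8, 295. ]), array([73.5, 72. ]), 78.7), (array([549.5, 295.6]), array([77.5, 76.2]), 79.1), (array([550. , 295.8]), array([80.5, 80.3]), 79.0)]
case (array([520.5, 296.4]), array([140.3, 190.5]), 79.5)
205 [250.6 242.7] [[0.49, -0.127, -0.079], [0.432, -0.288, 0.043]]
205 [241.8 215. ] [[0.467, -0.119, 0.042], [0.415, -0.27, 0.141]]
215 [250.5 242.7] [[0.49, -0.127, -0.079], [0.432, -0.288, 0.042]]
215 [241.7 215.1] [[0.467, -0.119, 0.042], [0.415, -0.27, 0.141]]
225 [250.5 242.7] [[0.49, -0.127, -0.079], [0.432, -0.288, 0.043]]
225 [241.6 215. ] [[0.467, -0.118, 0.042], [0.415, -0.27, 0.141]]
```

```bash
cat >> h.py <<'E'
G=grip_point_offset
def R(az,tilt,s=1):
    "tool pointing down, tipped outward by tilt towards azimuth az (deg); s=-1: half turn"
    A,t=np.radians([az,tilt]);z=np.array([np.sin(t)*np.cos(A),np.sin(t)*np.sin(A),-np.cos(t)])
    y=s*np.array([-np.sin(A),np.cos(A),0]);return np.c_[np.cross(y,z),y,z]
def tcp(g,Rm): return np.asarray(g)+G*Rm[:,2]
SEAT=np.array([.5497,.2955]);SY=-11
BL={'A':((.459,.059),11.5),'B':((.467,-.118),-19),'C':((.432,-.287),3)}
E
python3 - <<'E'
from h import *
def chk(n,xy,z,az,tilts):
    o=[]
    for t in tilts:
        r=R(az,t); r2=R(az,t,-1)
        q=[ik(tcp([*xy,z],x),x) for x in(r,r2)]
        o.append(f"{t}:"+"/".join('-' if x is None else f"{x[3]:.1f},{x[4]:.1f},{x[5]:.1f}" for x in q))
    print(n,az,' '.join(o))
for k,(xy,yw) in BL.items():
    for d in(-90,0,90): chk(k,xy,.028,yw+d,(25,35,45))
for d in(0,90): chk('seat',SEAT,.086,SY+d,(45,60))
for az in(-30,-11,0,20,45,79): chk('lay',(.5,.06),.031,az,(-30,0,30,45,60))
for az in(-90,-60,-30): chk('view',(.4,-.3,),.3,az,(45,60,75,90))
E
```

```text
A -78.5 25:0.6,-0.6,2.0/0.6,-0.6,-1.2 35:0.7,-0.8,1.8/0.7,-0.8,-1.3 45:0.8,-0.9,1.7/0.8,-0.9,-1.4
A 11.5 25:-/- 35:-/- 45:-2.1,-0.6,1.2/-2.1,-0.6,-2.0
A 101.5 25:-0.6,-0.9,0.4/-0.6,-0.9,-2.7 35:-0.7,-1.0,0.6/-0.7,-1.0,-2.5 45:-0.8,-1.2,0.8/-0.8,-1.2,-2.3
B -109 25:0.5,-0.7,2.0/0.5,-0.7,-1.1 35:0.6,-0.8,1.9/0.6,-0.8,-1.3 45:0.6,-1.0,1.8/0.6,-1.0,-1.4
B -19 25:-/- 35:-/- 45:-/-
B 71 25:-0.6,-0.8,0.3/-0.6,-0.8,-2.8 35:-0.8,-1.0,0.6/-0.8,-1.0,-2.6 45:-0.9,-1.1,0.7/-0.9,-1.1,-2.4
C -87 25:-/- 35:-/- 45:-/-
C 3 25:-0.6,-0.3,-0.6/-0.6,-0.3,2.5 35:-1.0,-0.4,0.0/- 45:-1.4,-0.6,0.5/-1.4,-0.6,-2.6
C 93 25:-0.4,-1.1,0.8/-0.4,-1.1,-2.4 35:-0.5,-1.3,0.9/-0.5,-1.3,-2.3 45:-0.6,-1.5,0.9/-0.6,-1.5,-2.2
seat -11 45:-/- 60:-/-
seat 79 45:-1.0,-0.8,0.2/-1.0,-0.8,-2.9 60:-1.3,-1.0,0.6/-1.3,-1.0,-2.5
lay -30 -30:-0.4,-1.3,-2.1/-0.4,-1.3,1.0 0:-0.0,-0.6,-2.6/0.0,-0.6,0.5 30:-/- 45:-/- 60:-/-
lay -11 -30:-0.3,-1.3,-2.0/-0.3,-1.3,1.2 0:-0.0,-0.6,-2.3/0.0,-0.6,0.9 30:-/- 45:-/- 60:-/-
lay 0 -30:-0.2,-1.3,-1.8/-0.2,-1.3,1.3 0:-0.0,-0.6,-2.1/0.0,-0.6,1.1 30:-/- 45:-/- 60:-/-
lay 20 -30:-0.1,-1.3,-1.7/-0.1,-1.3,1.5 0:0.0,-0.6,-1.7/0.0,-0.6,1.4 30:-/- 45:-1.8,-0.4,0.8/-1.8,-0.4,-2.4 60:-2.1,-1.1,1.6/-2.1,-1.1,-1.5
lay 45 -30:0.1,-1.2,-1.4/0.1,-1.2,1.7 0:0.0,-0.6,-1.3/0.0,-0.6,1.8 30:-0.8,-0.4,-0.3/-0.8,-0.4,2.9 45:-1.3,-0.7,0.6/-1.3,-0.7,-2.6 60:-1.6,-1.0,1.1/-1.6,-1.0,-2.0
lay 79 -30:0.4,-0.9,-1.2/0.4,-0.9,1.9 0:0.0,-0.6,-0.7/0.0,-0.6,2.4 30:-0.7,-0.8,0.3/-0.7,-0.8,-2.9 45:-1.0,-1.0,0.6/-1.0,-1.0,-2.5 60:-1.1,-1.2,0.9/-1.1,-1.2,-2.3
view -90 45:0.9,-1.1,2.4/0.9,-1.1,-0.8 60:-/- 75:-/- 90:-/-
view -60 45:-/- 60:-/- 75:-/- 90:-/-
view -30 45:-/- 60:-/- 75:-1.8,-0.6,0.5/-1.8,-0.6,-2.7 90:-2.1,-1.4,1.2/-2.1,-1.4,-1.9
```

```bash
cat >> h.py <<'E'
def go(g,Rm): goto(tcp(g,Rm),Rm)
def ln(g,Rm,feed=.15,uf=None): return line_to(tcp(g,Rm),feed=feed,ori=Rm,until_force=uf)
def st(tag):
    s=get_state();print(tag,'t',round(s['t'],2),'w',round(s['width']*88,1),'ff',np.round(s['finger_force'],1),'F',np.round(s['force'],1),'tcp',np.round(s['tool_pos'],4),flush=True);return s
def pick_show(k,az,name,h=.028,tilt=45):
    (x,y),_=BL[k];g=np.array([x,y,h]);r=R(az,tilt);f=R(az,tilt,-1)
    go(g-.12*r[:,2]+[0,0,.03],r);st('pre');ln(g,r,.12);clamp(40);s=st('grip')
    ln([x,y,.22],r,.2);go([x,y,.22],f);st('turned')
    c=capture('side');p=np.linalg.inv(c['T'])@[x,y,.22,1];p=c['K']@p[:3];u,v=(p[:2]/p[2]).astype(int);print(u,v)
    im=c['image'][v-40:v+40,u-45:u+45,::-1];cv2.imwrite(f'pics/{name}.png',cv2.resize(im,None,fx=6,fy=6,interpolation=cv2.INTER_CUBIC))
E
python3 - <<'E'
from h import *
pick_show('A',-78.5,'A1')
E
```

```text
pre t 3.05 w 87.7 ff 0.0 F [-0.4  0.3 -0.5] tcp [0.4449 0.1286 0.1296]
grip t 4.93 w 61.8 ff 40.0 F [-3.6  1.1  2.3] tcp [0.4617 0.0462 0.0148]
turned t 8.69 w 61.9 ff 40.0 F [ 0.2 -0.6 -3. ] tcp [0.4617 0.046  0.2067]
222 150
```

View pics/A1.png

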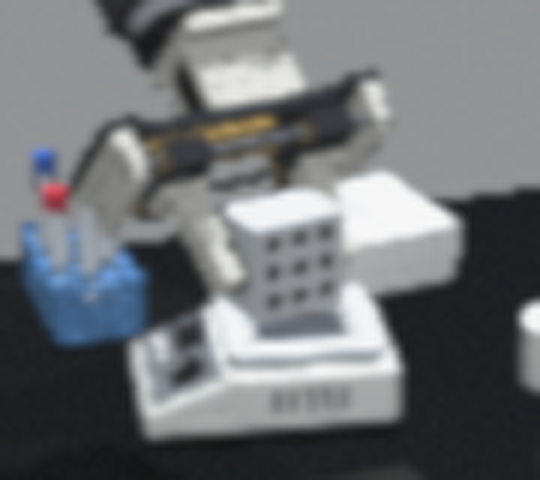

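The block is held up in front of the heater, with the bored face at crop (300,265). It shows nine small bores, so A is a narrow block. I'll set it down on its side and check B.

```bash
cat >> h.py <<'E'
def lay(k,az,tilt=45,h=.031):
    x,y=BL[k][0];f=R(az,tilt,-1)
    ln([x,y,h+.006],f,.18);print('contact',ln([x,y,h-.006],f,.03,8));s=st('laid');open_jaws()
    p=s['tool_pos']-G*f[:,2];ln(p-.1*f[:,2],f,.2);return p
E
python3 - <<'E'
from h import *
lay('A',-78.5)
pick_show('B',-109,'B1')
E
```

```text
contact True
laid t 10.21 w 62.1 ff 40.0 F [ 1.8 -1.4  1.3] tcp [0.4622 0.0464 0.0187]
pre t 14.22 w 88.0 ff 0.0 F [0.  0.4 0.4] tcp [ 0.4902 -0.0503  0.1295]
grip t 16.11 w 62.4 ff 40.0 F [-0.1  3.2  1.9] tcp [ 0.4628 -0.1305  0.0148]
turned t 19.87 w 62.1 ff 40.0 F [-0.1 -0.  -2.8] tcp [ 0.4626 -0.1306  0.2067]
241 169
```

View pics/B1.png

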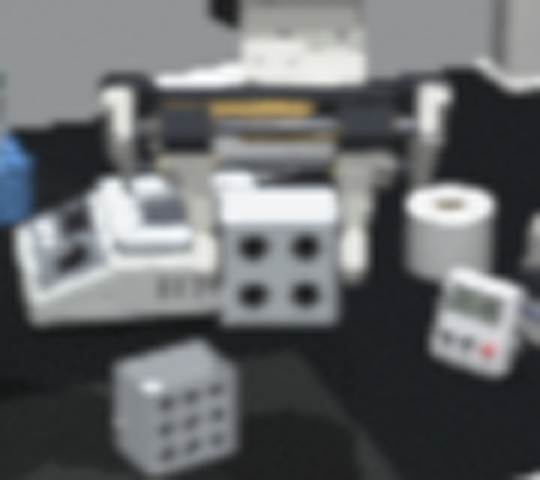

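B is held up, with its bored face at crop (278,270) showing four wide bores, so it is the block to use. A lies at (175,410) on its side, bores facing the camera. I'll lay B on its side, measure it and grip it again from the bored side.

```bash
python3 - <<'E'
from h import *
import pickle
p=lay('B',-109);print('grasp pt',p)
az=71;r=R(az,35);q=p+[0,0,0];go(q-.17*r[:,2]+[0,0,.06],r);st('pre2')
t,s=capture('top'),capture('side');pickle.dump((t,s),open('lay.pkl','wb'))
W=cloud(t);m=(W[...,2]>.05)&(t['image'].min(-1)>150);m[:, :250]=0;m[:,295:]=0;m[:180]=0;m[230:]=0
for c in blobs(m,30):
    rr=cv2.minAreaRect(ray(t,c[:,0],.062)[:,:2].astype(np.float32)*1000);print(np.round(np.r_[rr[0],rr[1],rr[2]],1))
a=cv2.resize(t['image'][150:240,210:320,::-1],None,fx=5,fy=5,interpolation=cv2.INTER_CUBIC)
cv2.imwrite('pics/lay.png',a)
b=cv2.resize(s['image'][175:265,190:300,::-1],None,fx=5,fy=5,interpolation=cv2.INTER_CUBIC)
cv2.imwrite('pics/lay.png',cv2.resize(np.hstack([a,b]),(800,330),interpolation=cv2.INTER_AREA))
E
```

```text
contact True
laid t 21.38 w 62.2 ff 40.0 F [0.8 0.1 2.3] tcp [ 0.4634 -0.1303  0.0186]
grasp pt [ 0.46774814 -0.11771459  0.03193207]
pre2 t 24.17 w 88.1 ff 0.0 F [0.1 0.7 0.2] tcp [ 0.4388 -0.1991  0.2147]
[ 466.6 -120.9   45.1   62.1   69.4]
```

View pics/lay.png

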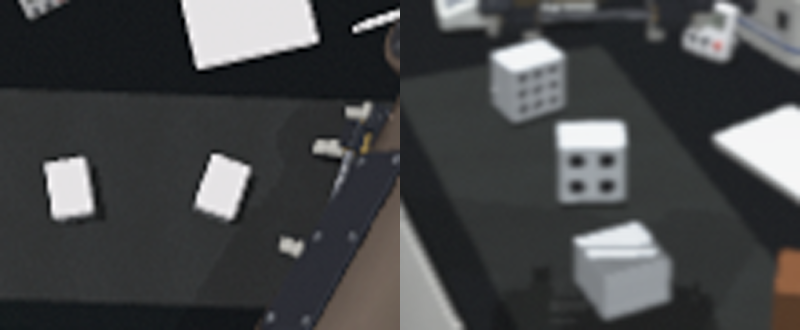

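```bash
python3 - <<'E'
from h import *
n=np.array([np.cos(np.radians(-109)),np.sin(np.radians(-109))])
c=np.array([.4664,-.1215]);g=np.r_[c+.013*n,.031]
r=R(71,35);ln(g-.05*r[:,2],r,.2);ln(g,r,.1);clamp(45);st('grip2')
ln([*g[:2],.25],r,.2);f=R(SY+90,55,-1)
go([*SEAT,.20],f);st('over')
ln([*SEAT,.108],f,.15);st('near')
print('contact',ln([*SEAT,.083],f,.03,12));s=st('down');print('grasp z',s['tool_pos']-G*f[:,2])
x=capture('side');cv2.imwrite('pics/seat.png',cv2.resize(x['image'][110:230,170:310,::-1],None,fx=5,fy=5,interpolation=cv2.INTER_CUBIC))
E
```

```text
grip2 t 26.45 w 62.0 ff 45.0 F [-0.7 -1.8  2.6] tcp [ 0.4658 -0.1238  0.0158]
over t 30.32 w 61.8 ff 45.0 F [-0.6 -0.2 -3. ] tcp [0.5527 0.3103 0.1891]
near t 31.09 w 61.9 ff 45.0 F [ 1.1  0.5 -2.7] tcp [0.5532 0.3106 0.0978]
contact True
down t 31.65 w 62.1 ff 45.0 F [-2.1 -3.8  6.4] tcp [0.5528 0.3107 0.0831]
grasp z [0.54982238 0.29556548 0.09389772]
```

View pics/seat.png

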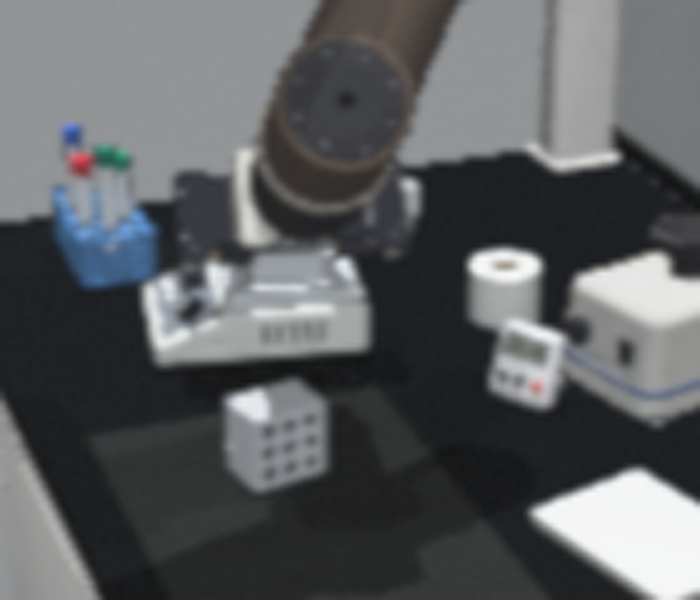

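The lower edge stopped on the bevel, about 8 mm above home, and the force pushes it towards -x and -y. I'll shift it that way and continue down.

```bash
python3 - <<'E'
from h import *
f=R(SY+90,55,-1);xy=SEAT.copy()
F0=np.array([.5,.2,-2.8])
for i in range(5):
    s=get_state();p=s['tool_pos']-G*f[:,2];d=(s['force']-F0)[:2];d=d/max(np.linalg.norm(d),1.)
    xy=xy+.0018*d
    ln([*xy,p[2]+.002],f,.03);hit=ln([*xy,.0845],f,.03,12);s=st('try');z=(s['tool_pos']-G*f[:,2])[2];print(i,hit,xy,z)
    if z<.0885: break
E
```

```text
try t 32.36 w 61.9 ff 45.0 F [-0.4 -1.4  4.5] tcp [0.5517 0.3091 0.0744]
0 True [0.54891567 0.29387987] 0.08522290701554068
```

```bash
python3 - <<'E'
from h import *
f=R(SY+90,55,-1);s=get_state();p=s['tool_pos']-G*f[:,2]
open_jaws();ln(p-.04*f[:,2]+[0,0,.02],f,.1);ln(p-.12*f[:,2]+[0,0,.12],f,.2)
go([.42,-.1,.3],R(0,0,-1) if ik([.42,-.1,.28],R(0,0,-1)) is not None else R(0,0));st('clear')
t,x=capture('top'),capture('side');W=cloud(t)
m=(W[...,2]>.085)&(W[...,2]<.11);m[:, :150]=0;m[:,200:]=0;m[:155]=0;m[215:]=0
for c in blobs(m,30):
    rr=cv2.minAreaRect(ray(t,c[:,0],.096)[:,:2].astype(np.float32)*1000);print(np.round(np.r_[rr[0],rr[1],rr[2]],1))
    k=np.zeros(m.shape,np.uint8);cv2.drawContours(k,[c],-1,1,-1);k=cv2.erode(k,np.ones((5,5)))>0
    P=W[k];A=np.c_[P[:,:2]-P[:,:2].mean(0),np.ones(len(P))];print('plane',np.round(np.linalg.lstsq(A,P[:,2],rcond=None)[0],3))
a=cv2.resize(t['image'][150:225,110:210,::-1],(400,300),interpolation=cv2.INTER_CUBIC);b=cv2.resize(x['image'][140:215,180:280,::-1],(400,300),interpolation=cv2.INTER_CUBIC)
cv2.imwrite('pics/end.png',np.hstack([a,b]))
E
```

```text
clear t 38.25 w 88.1 ff 0.0 F [ 0.2  0.1 -0.1] tcp [ 0.42   -0.1     0.2811]
[549.4 294.5  65.   62.2  79.9]
plane [-2.178 -2.453  0.098]
```

View pics/end.png

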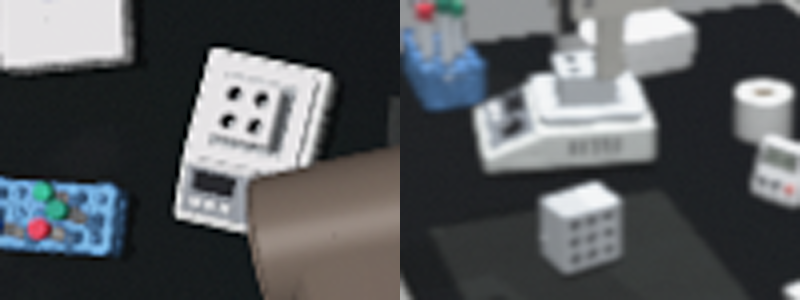

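The four-bore block sits in the seat with bores up, at top crop (245,108). The plane fit was spoiled by readings down the bores, so I'll redo the level check without them and then sign off.

```bash
python3 - <<'E'
from h import *
Ps=[]
for _ in range(6):
    W=cloud(capture('top'));e=[np.cos(np.radians(SY)),np.sin(np.radians(SY))];d=W[...,:2]-[.5493,.2945]
    u=d@e;v=d@[-e[1],e[0]];k=(abs(u)<.027)&(abs(v)<.027)&(abs(W[...,2]-.096)<.012);Ps.append(np.c_[u[k],v[k],W[...,2][k]])
P=np.vstack(Ps)
for _ in range(3):
    A=np.c_[P[:,:2],np.ones(len(P))];c=np.linalg.lstsq(A,P[:,2],rcond=None)[0];r=abs(P[:,2]-A@c);P=P[r<2*r.std()+1e-4]
print(len(P),'tilt deg',np.degrees(c[:2]),'z',c[2])
if np.hypot(*c[:2])<.06 and abs(c[2]-.096)<.004: print(sign_off()); 
E
```

```text
263 tilt deg [-0.67664853 -0.19719252] z 0.09641390910698745
the job is handed in; nothing more can be done
None
```

The four-bore block is in the heater seat, bores up and fully down (face at 96 mm, under 1° off level), and the job is handed in at about 39 s; the other two blocks are on the bench, one on its side, and nothing else was touched.

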